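# Lock out the pump, then hold the guide rod through both bracket bushings

### The job

Lock out the pump first: push the yellow-headed pin fully home in the hole on top of the grey interlock terminal and leave it there. Then thread the blue-headed steel rod from above through the upper and then the lower bronze bushing of the bracket, and finish still holding it in the gripper, spanning both bushings, its tip showing below the lower one but clear of the base plate, and not wedged sideways. Do not disturb the bottles and the wrench.

Things in the scene. Friction and masses are not known exactly. Their poses are not given: they have to be found in the camera images.
- rod: Steel guide rod standing upright in its white stand: shaft 12 mm diameter, 130 mm long, with a 3 mm chamfer at the foot; on top a round blue grip, 22 mm diameter, 36 mm high (total 166 mm, about 130 g). Origin: centre of the foot (tip); z runs up the rod to the grip. Its tip starts 10 mm above the work surface.
- pin: Interlock pin standing upright in its white stand: steel stem 8 mm diameter, 30 mm long, with a chamfered foot; on top a round yellow grip, 18 mm diameter, 36 mm high, whose flat underside is the shoulder (total 66 mm, about 35 g). Origin: centre of the foot (tip); z runs up to the grip. Its tip starts 16 mm above the work surface, its shoulder 6 mm above the stand.
- rod_stand: Fixed white block 60 x 60 mm, 50 mm high, that holds the rod in a 14 mm hole 40 mm deep in the middle of its top. Origin: centre of its underside.
- pin_stand: Fixed white block 60 x 60 mm, 40 mm high, that holds the pin in a 10 mm hole 24 mm deep in the middle of its top. Origin: centre of its underside.
- socket (a point): Centre of the mouth of the hole in the top of the fixed grey interlock terminal (box 90 x 80 mm, 48 mm high; black strip with small lamps on one side of its top, blue plate on the opposite side face). The hole points straight down, 11 mm wide, 36 mm deep, with a 2 mm chamfer; the pin is home when its shoulder lies on the top. z up.
- upper_bushing (a point): Centre of the top mouth of the bracket's upper bronze bushing, 116 mm above the work surface: a square block 44 x 44 mm, 16 mm thick, with a vertical 15 mm hole with a 2 mm chamfer at its mouth. z up; the bracket's aluminium post, 118 mm high, stands 44 to 64 mm from the hole axis on the -x side of this frame (the robot's side).
- lower_bushing (a point): Centre of the top mouth of the lower bronze bushing, 61 mm above the work surface, on the same vertical axis and of the same size (44 x 44 x 16 mm, 15 mm hole, 2 mm chamfer). Its underside is 45 mm above the work surface; the top of the bracket's base plate is 10 mm above the work surface. The bracket is fixed.
- bottle0: Bystander: loose amber bottle with red cap, 56 mm diameter, about 105 mm high. Origin: centre of its underside.
- bottle1: Bystander: loose amber bottle with red cap, 60 mm diameter, about 115 mm high. Origin: centre of its underside.
- bottle2: Bystander: loose amber bottle with red cap, 52 mm diameter, about 95 mm high, between the work and the robot. Origin: centre of its underside.
- wrench: Bystander: loose steel wrench, 150 mm long, lying flat beyond the work. Origin: about its middle, on the work surface; x along its length.

How it is judged:
On the way, in this order (a step that is already met when the one before it is completed fails the run):
1. the yellow pin is fully home in the terminal (z of pin in the frame of socket below -0.027 m and horizontal distance between pin and socket below 0.004 m and angle between pin's own z axis and vertical below 0.1 rad), for 0.2 s.
2. the rod's tip has come out below the upper bushing and is still above the lower one (z of rod in the frame of upper_bushing between -0.054 and -0.018 m and horizontal distance between rod and upper_bushing below 0.007 m and angle between rod's own z axis and vertical below 0.12 rad), for 0.05 s.
At the end, for the whole second after the job is handed in: Pin upright, let go, shoulder within 3 mm of the terminal top. Rod at rest, gripped (over 2 N), upright within 4 degrees, within 5 mm of the bushing axis, tip 2 mm or more below the lower bushing and 1.5 mm or more above the base plate, pressing on the bracket with under 15 N (all of step 1 and contact force between the fingers and pin below 0.1 N and z of rod in the frame of lower_bushing between -0.0495 and -0.018 m and horizontal distance between rod and lower_bushing below 0.005 m and angle between the z axis of rod and the z axis of lower_bushing, either way round below 0.07 rad and contact force between the fingers and rod above 2 N and contact force between rod and bracket below 15 N and linear speed of rod below 0.02 m/s); the arm keeps its last pose, push and grip.
It fails at once if bottle0 is pushed more than 15 mm or tipped (distance of bottle0 from where it was at the start of the episode above 0.015 m or angle between bottle0's own z axis and vertical above 0.25 rad).
It fails at once if bottle1 is pushed more than 15 mm or tipped (distance of bottle1 from where it was at the start of the episode above 0.015 m or angle between bottle1's own z axis and vertical above 0.25 rad).
It fails at once if bottle2 is pushed more than 15 mm or tipped (distance of bottle2 from where it was at the start of the episode above 0.015 m or angle between bottle2's own z axis and vertical above 0.25 rad).
It fails at once if wrench is pushed more than 15 mm (distance of wrench from where it was at the start of the episode above 0.015 m).
It also fails if it takes over 72 s, if anything falls off the work surface, if the arm or the gripper's body presses on something with over 40 N, if the wrist force passes 120 N, or if a joint passes its speed limit or range.

### The arm

A 6-joint arm with a two-finger parallel gripper is mounted at the origin on the work surface. World frame = base frame: x ahead of the robot, y to its left, z up, the work surface at z = 0. Lengths are in m, angles in rad, forces in N, time in s.
With the tool pointing down it reaches from about 0.3 to 0.775 m from the base axis. Payload 14.6 kg.
Tool frame: the origin (TCP) lies midway between the tips of the shut fingers; the grasp point (between the pads) lies 19 mm behind it (ctrl.tcp_to_grasp is the distance from the TCP to the grasp point, in m); x points along the fingers, y is the direction in which the jaws open and shut, and the axes are right-handed (so a half turn about x gives the same grasp; the last joint's range is limited). The gripper opens to 94 mm and grips with 3 to 60 N. Pads are 16 mm wide; open, the fingers measure 119 mm over their backs; the gripper's body (75 mm by 177 mm) begins 78 mm behind the grasp point.
Start: joints at [-1.268, 0.3, 1.521, -0, 1.321, -0.067], TCP at [0.199, -0.513, 0.205] pointing down, gripper open.
Joint ranges: [-3.03, 3.03], [-0.79, 2.21], [0.23, 2.52], [-1.04, 4.18], [0, 3.07], [-2.55, 2.55]. Speed limits (rad/s): [2.22, 2.22, 2.57, 3.14, 3.14, 3.14].

### API

Orientations are given as [roll, pitch, yaw] about the fixed x, y, z axes, in that order (R = Rz(yaw) Ry(pitch) Rx(roll)).
In Python, from station import ctrl gives the robot as it stands.
- The arm moves only by the tool jog_arm, never from a script. Its argument "rows" is one flat list of numbers, 7 for each row, row after row: the shift along the world's x, y, z in m, then the turn, a rotation vector about the world's x, y, z in degrees, then the closure, from 0 (fully open) to 1 (shut). A call has 1 to 8 rows; each row shifts and turns the commanded pose from where the row before left it; what a row does not reach is not made up. A row lasts 1/12 s, in which the tool goes at most 41.7 mm and 7.16 degrees, less where a joint would pass 70% of its speed; a pose out of reach is approached as far as the arm can. A call with a gripper value outside its range is refused whole. The fingers move at their own pace and stop on an object; "squeeze" is the grip in N (left out, the last holds). Time passes only in rows, so rows that do not move let the fingers close. It gives the time, the measured TCP pose, the force and the opening at its end, in the units of the state.
- ctrl.get_obs(): the state, without advancing time (a new reading comes with each control period).
- ctrl.camera(name): name is "side" or "top" or "wrist"; returns (picture, depth): 400x640x3 uint8, red, green, blue; 400x640 float32, m along the optical axis (not along the pixel's ray), 0 where there is no reading.
- ctrl.camera_model(name): a dict with "K" (3x3 intrinsics, pixels), "extrinsics" (4x4, takes a point from camera to world coordinates). Camera axes: x right, y down, z forward; pixel columns grow to the right and rows downward; lengths in m; the calibration is good to about 2 mm. The wrist camera is an equidistant fisheye: a pixel r from the principal point sees the ray r / f radians off the axis. A picture is of the moment at which its call begins: read the wrist's pose just before it. camera_model takes no time and is no camera call; for the wrist camera it gives the pose at the moment of the call.
- ctrl.hand_in(): hands the job in, once; it reports no verdict.
The state is a dict: "time_s": time; "qpos": joint angles; "joint_vel": joint speeds; "tau": joint torques, N m; "ee_pos": TCP position; "eef_rot": TCP orientation; "force": force on the tool from outside, world axes, zero at the start; "moment": the same for the moment, N m; "grip_width": finger opening in m.
Only numpy, scipy, OpenCV 4.12 (cv2) and the standard library are available. Lean on these libraries where they do the work, as an engineer would, in place of code of your own. Each camera call takes 0.05 s, during which the arm holds its last target.

## Working session

There is one attempt and no reset: what is moved stays moved. The work goes in short steps, Python scripts to look and compute and a tool call to move; the robot and the scene stay as the last step left them, time stands still between calls to the robot, and variables do not carry over. Pictures are saved under pics/ and viewed, and the job is handed in when it is done.

Besides the shell and the picture viewer there is one more tool, called after "Emit:" as name(argument=value, ...) on one line, values as JSON. jog_arm: Moves the arm, as the interface text tells. Its arguments: {"type":"object","properties":{"rows":{"type":"array"},"squeeze":{"type":"number"}},"required":["rows"]}

```bash
mkdir -p pics; ls
cat > h.py <<'E'
import numpy as np, cv2
from station import ctrl
def snap(n,f):
    m=ctrl.camera_model(n); p,d=ctrl.camera(n)
    cv2.imwrite('pics/'+f+'.png',cv2.cvtColor(p,cv2.COLOR_RGB2BGR)); np.savez('pics/'+f+'.npz',p=p,d=d,K=m['K'],E=m['extrinsics'])
    return p,d,m
def load(f):
    z=np.load('pics/'+f+'.npz'); return z['p'],z['d'],z['K'],z['E']
def pts(d,K,E):
    v,u=np.indices(d.shape); X=np.stack([(u-K[0,2])/K[0,0]*d,(v-K[1,2])/K[1,1]*d,d],-1)
    return X@E[:3,:3].T+E[:3,3]
def ray(u,v,K,E,z):
    r=E[:3,:3]@np.array([(u-K[0,2])/K[0,0],(v-K[1,2])/K[1,1],1]); o=E[:3,3]
    return o+r*(z-o[2])/r[2]
E
python3 - <<'E'
from h import *
for n in ('side','top'):
    p,d,m=snap(n,n+'1'); print(n,m['K'],m['extrinsics'])
o=ctrl.get_obs()
print(o, ctrl.tcp_to_grasp)
E
```

```text
pics
side [[445.96286974   0.         313.66726593]
 [  0.         445.96286974 194.94758034]
 [  0.           0.           1.        ]] [[-0.98847213 -0.10906936  0.10500821  0.48593056]
 [-0.15138127  0.70025203 -0.69766095  0.72694884]
 [ 0.00256122 -0.70551468 -0.70869068  0.82527971]
 [ 0.          0.          0.          1.        ]]
top [[457.75960707   0.         316.21166965]
 [  0.         457.75960707 208.04367756]
 [  0.           0.           1.        ]] [[ 0.02875188 -0.99418263  0.103799    0.48828774]
 [-0.99954958 -0.02948879 -0.00557147  0.01114761]
 [ 0.00859997 -0.10359205 -0.99458269  1.21871058]
 [ 0.          0.          0.          1.        ]]
{'time_s': 0.1, 'qpos': array([-1.26760823e+00,  3.00429321e-01,  1.52148303e+00, -1.73997221e-05,
        1.32070927e+00, -6.66311284e-02]), 'joint_vel': array([-0.00033535, -0.00096685, -0.00075635, -0.0025023 ,  0.00043325,
       -0.00072148]), 'tau': array([ 1.34171146e-04, -5.32644832e+01, -3.53286231e+01,  7.09198276e-02,
        2.34908215e-02, -4.30771058e-05]), 'ee_pos': array([ 0.19870578, -0.51261057,  0.20495073]), 'eef_rot': array([-1.62104943,  1.56976722,  1.89036676]), 'force': array([-0.5104497 ,  0.26908784, -0.42089451]), 'moment': array([-0.01934414, -0.05423503,  0.05843074]), 'grip_width': 0.09416749460024554} 0.0188
```

View pics/side1.png

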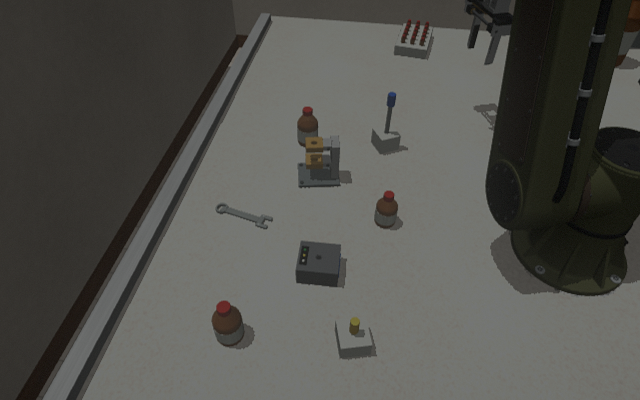

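View pics/top1.png

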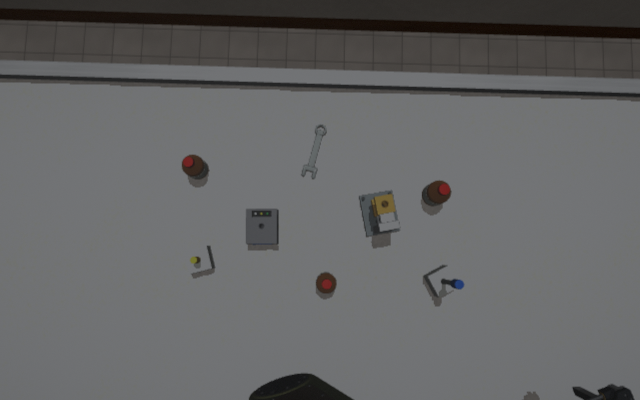

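The side view shows the pin at about (354,325), terminal (318,262), bracket (320,160) and rod grip (391,99). The top view has pin (196,260), terminal hole (262,226), upper bushing hole (385,204) and rod grip (458,285). Next I'll measure them.

Run:
```python
from h import *
crops={'top1':[(170,240,60,40),(240,200,50,50),(350,180,60,60),(415,255,60,50)],'side1':[(330,305,60,60),(285,230,70,60),(285,125,70,70),(365,85,50,70)]}
for n in crops:
    p,d,K,E=load(n)
    W=[]
    for x,y,w,h in crops[n]:
        W.append(cv2.resize(np.clip(p[y:y+h,x:x+w].astype(float)*1.6,0,255).astype(np.uint8),(390,290),interpolation=cv2.INTER_CUBIC))
    im=np.vstack([np.hstack(W[:2]),np.hstack(W[2:])]); cv2.imwrite(f'pics/{n}_c.png',im[:,:,::-1])
    P=pts(d,K,E); hsv=cv2.cvtColor(p,cv2.COLOR_RGB2HSV); H,S,V=hsv[...,0].astype(int),hsv[...,1],hsv[...,2]
    for nm,mk in dict(yellow=(abs(H-29)<5)&(S>150)&(V>50),blue=(abs(H-118)<8)&(S>130)&(V>40),red=((H<5)|(H>174))&(S>170)&(V>70),bronze=(abs(H-18)<5)&(S>130)&(V>110)).items():
        k,L,st,c=cv2.connectedComponentsWithStats(mk.astype(np.uint8))
        for i in range(1,k):
            if st[i,4]>12:
                q=P[(L==i)&(d>0)]
                top=q[q[:,2]>np.percentile(q[:,2],90)-.004]
                print(n,nm,st[i],c[i].round(1),'med',np.median(q,0).round(4),'zmax',np.percentile(q[:,2],98).round(4),'topmean',top.mean(0).round(4))
```

```text
top1 yellow [191 257   5   6  18] [192.8 259.4] med [0.4705 0.3051 0.0817] zmax 0.0857 topmean [0.4713 0.3047 0.0823]
top1 blue [454 280  10   9  50] [458.4 283.9] med [ 0.4345 -0.3211  0.1758] zmax 0.1798 topmean [ 0.4345 -0.3212  0.1771]
top1 red [183 157   9   9  60] [187.3 161.3] med [0.7115 0.3255 0.1052] zmax 0.1097 topmean [0.7103 0.326  0.1063]
top1 red [439 184  11  10  84] [443.9 188.8] med [ 0.6596 -0.3055  0.1154] zmax 0.1192 topmean [ 0.6594 -0.3047  0.1163]
top1 red [322 280   9   8  47] [326.5 284.1] med [ 0.421  -0.0263  0.0959] zmax 0.0988 topmean [ 0.4205 -0.0258  0.0965]
top1 bronze [375 195  19  19 196] [384.5 203.9] med [ 0.6181 -0.1602  0.116 ] zmax 0.1203 topmean [ 0.6179 -0.1604  0.1168]
side1 blue [389  93   7   3  20] [391.8  94. ] med [ 0.4341 -0.3169  0.1772] zmax 0.1792 topmean [ 0.4347 -0.316   0.1773]
```

View pics/top1_c.png

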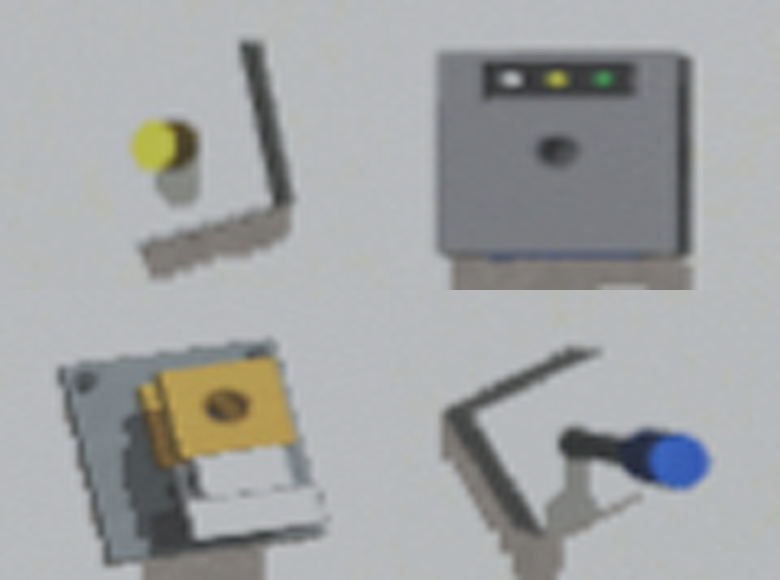

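View pics/side1_c.png

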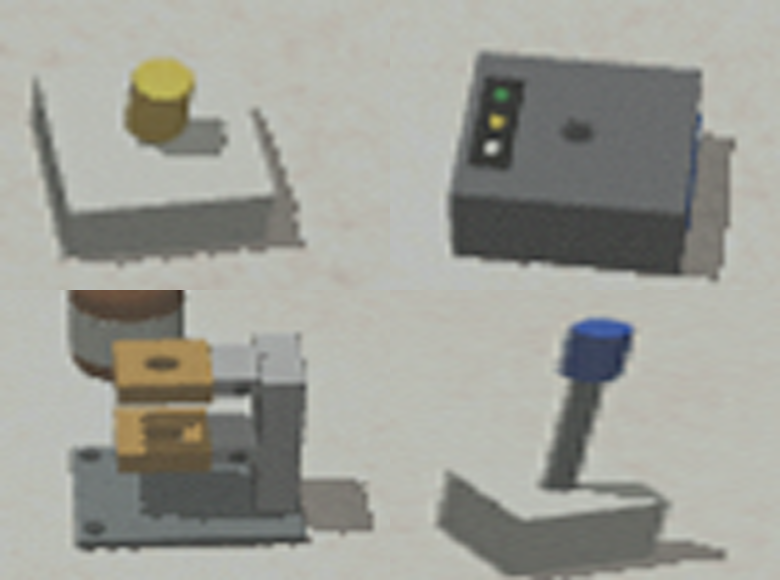

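Run:
```python
from h import *
from scipy.spatial.transform import Rotation as R
T=load('top1');S=load('side1')
for nm,t,s,z in [('pin',(193.3,259.6),(354.8,321.1),.082),('socket',(261.1,225.8),(318.1,256.5),.048),('ub',(384.5,204),(313.6,142.4),.116),('rod',(459,284),(391.7,93.8),.176)]:
    a=ray(*t,T[2],T[3],z);b=ray(*s,S[2],S[3],z);print(nm,a.round(4),b.round(4))
print(R.from_euler('xyz',ctrl.get_obs()['eef_rot']).as_matrix().round(3))
# bushing block orientation
p,d,K,E=T
hsv=cv2.cvtColor(p,cv2.COLOR_RGB2HSV);m=((abs(hsv[...,0].astype(int)-18)<6)&(hsv[...,1]>130)&(hsv[...,2]>110)).astype(np.uint8)
c=max(cv2.findContours(m,0,2)[0],key=cv2.contourArea);r=cv2.minAreaRect(c);print(r)
for q in cv2.boxPoints(r): print(ray(*q,K,E,.116).round(4))
print(ctrl.camera_model('wrist')['K'])
```

```text
pin [0.4704 0.3036 0.082 ] [0.472  0.3066 0.082 ]
socket [0.5606 0.1442 0.048 ] [0.5632 0.1459 0.048 ]
ub [ 0.6182 -0.1604  0.116 ] [ 0.6197 -0.1576  0.116 ]
rod [ 0.4344 -0.3218  0.176 ] [ 0.4348 -0.3188  0.176 ]
[[-0.     0.361 -0.932]
 [ 0.001 -0.932 -0.361]
 [-1.    -0.001 -0.   ]]
((384.3199768066406, 203.760009765625), (16.27857780456543, 16.27857780456543), 79.69515228271484)
[ 0.6341 -0.1368  0.116 ]
[ 0.6424 -0.1756  0.116 ]
[ 0.6034 -0.1832  0.116 ]
[ 0.5952 -0.1444  0.116 ]
[[309.70691629   0.         322.95323781]
 [  0.         309.70691629 199.73003095]
 [  0.           0.           1.        ]]
```

Emit:
jog_arm(rows=[0.0085,0.0256,0.006,0,0,0,0,0.0085,0.0256,0.006,0,0,0,0,0.0085,0.0256,0.006,0,0,0,0,0.0085,0.0256,0.006,0,0,0,0,0.0085,0.0256,0.006,0,0,0,0,0.0085,0.0256,0.006,0,0,0,0,0.0085,0.0256,0.006,0,0,0,0,0.0085,0.0256,0.006,0,0,0,0])

```text
time_s: 0.77
ee_pos: [0.2668, -0.3067, 0.2535]
eef_rot: [-1.366, 1.57, 2.145]
force: [1.1, 0.3, 0.3]
grip_width: 0.0943
```

Emit:
jog_arm(rows=[0.0085,0.0256,0,0,0,0,0,0.0085,0.0256,0,0,0,0,0,0.0085,0.0256,0,0,0,0,0,0.0085,0.0256,0,0,0,0,0,0.0085,0.0256,0,0,0,0,0,0.0085,0.0256,0,0,0,0,0,0.0085,0.0256,0,0,0,0,0,0.0085,0.0256,0,0,0,0,0])

```text
time_s: 1.43
ee_pos: [0.3348, -0.1019, 0.2534]
eef_rot: [-0.923, 1.571, 2.588]
force: [0.2, -0.6, 0.1]
grip_width: 0.0941
```

Emit:
jog_arm(rows=[0.0085,0.0256,0,0,0,0,0,0.0085,0.0256,0,0,0,0,0,0.0085,0.0256,0,0,0,0,0,0.0085,0.0256,0,0,0,0,0,0.0085,0.0256,0,0,0,0,0,0.0085,0.0256,0,0,0,0,0,0.0085,0.0256,0,0,0,0,0,0.0085,0.0256,0,0,0,0,0])

```text
time_s: 2.1
ee_pos: [0.4028, 0.103, 0.2533]
eef_rot: [-0.154, 1.571, -2.925]
force: [0.3, -1.1, 0.5]
grip_width: 0.0939
```

Emit:
jog_arm(rows=[0.0085,0.0256,0,0,0,0,0,0.0085,0.0256,0,0,0,0,0,0.0085,0.0256,0,0,0,0,0,0.0085,0.0256,0,0,0,0,0,0.0085,0.0256,0,0,0,0,0,0.0085,0.0256,0,0,0,0,0,0.0085,0.0256,0,0,0,0,0,0,0,0,0,0,0,0])

```text
time_s: 2.77
ee_pos: [0.4626, 0.2839, 0.2524]
eef_rot: [-0.257, 1.569, -3.027]
force: [-0.5, -0.9, -0.5]
grip_width: 0.094
```

Run:
```python
from h import *
from scipy.spatial.transform import Rotation as R
p,d,m=snap('wrist','w1'); print(m['extrinsics'].round(4)); o=ctrl.get_obs(); print(o['ee_pos'],o['qpos'],R.from_euler('xyz',o['eef_rot']).as_matrix().round(3))
```

```text
[[ 3.634e-01 -9.028e-01 -2.300e-01  5.297e-01]
 [-9.316e-01 -3.520e-01 -9.040e-02  3.114e-01]
 [ 7.000e-04  2.471e-01 -9.690e-01  4.321e-01]
 [ 0.000e+00  0.000e+00  0.000e+00  1.000e+00]]
[0.46216513 0.28216906 0.25238785] [4.80433111e-01 2.49706674e-01 1.47546147e+00 1.13311267e-04
 1.41813927e+00 1.67940181e+00] [[-0.002  0.363 -0.932]
 [-0.001 -0.932 -0.363]
 [-1.     0.     0.002]]
```

View pics/w1.png

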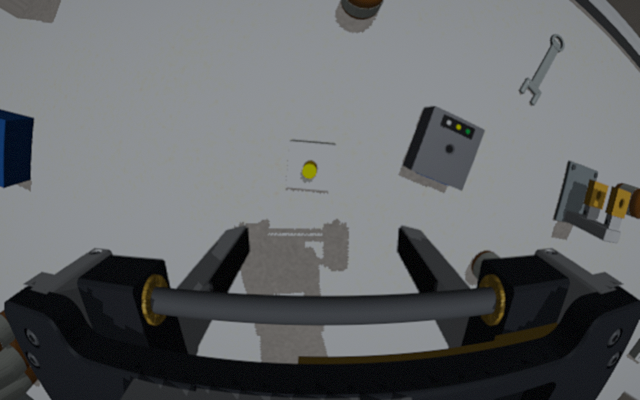

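The wrist view shows the pin top at (310,170), the socket hole at (449,149) and the upper bushing near (620,202). I'll cast fisheye rays for these.

```bash
cat >> h.py <<'E'
def fray(u,v,K,E,z):
    a=np.array([(u-K[0,2])/K[0,0],(v-K[1,2])/K[1,1]]); th=np.hypot(*a)
    r=E[:3,:3]@np.r_[a/th*np.sin(th),np.cos(th)]; o=E[:3,3]; return o+r*(z-o[2])/r[2]
E
python3 - <<'E'
from h import *
p,d,K,E=load('w1')
hsv=cv2.cvtColor(p,cv2.COLOR_RGB2HSV);m=(abs(hsv[...,0].astype(int)-29)<5)&(hsv[...,1]>150)&(hsv[...,2]>120)
m[:150]=0;m[195:]=0;m[:,:290]=0;m[:,330:]=0
v,u=np.nonzero(m);print(len(u),u.mean(),v.mean(),'pin',fray(u.mean(),v.mean(),K,E,.082))
g=p[135:165,432:466].astype(int).sum(2);mm=g<g.min()+60
v,u=np.nonzero(mm);print(len(u),u.mean()+432,v.mean()+135,'sock',fray(u.mean()+432,v.mean()+135,K,E,.048))
cv2.imwrite('pics/w1c.png',np.hstack([cv2.resize(p[y:y+60,x:x+60],(390,390),interpolation=2)[:,:,::-1] for x,y in ((280,140),(420,120))]))
E
```

```text
156 308.79487179487177 170.80128205128204 pin [0.47250963 0.30621597 0.082     ]
41 449.9512195121951 147.5121951219512 sock [0.56482418 0.14609865 0.048     ]
```

View pics/w1c.png

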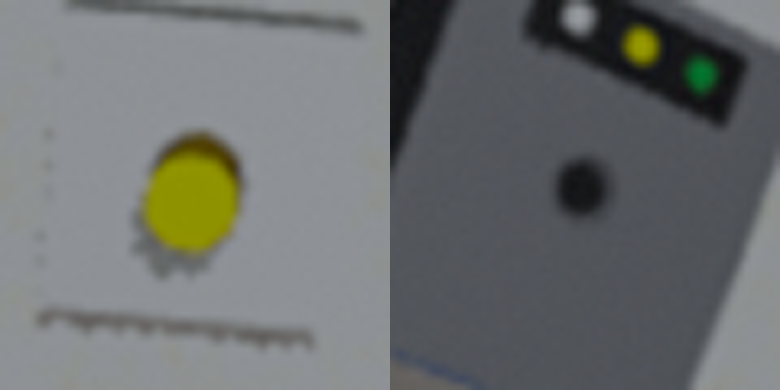

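Emit:
jog_arm(rows=[0.0049,0.012,0,0,0,0,0,0.0049,0.012,0,0,0,0,0,0,0,-0.025,0,0,0,0,0,0,-0.025,0,0,0,0,0,0,-0.025,0,0,0,0,0,0,-0.025,0,0,0,0,0,0,0,0,0,0,0,0,0,0,0,0,0,0])

```text
time_s: 3.48
ee_pos: [0.4718, 0.304, 0.1534]
eef_rot: [0.167, 1.569, -2.605]
force: [-0.4, -0.3, 0.5]
grip_width: 0.0938
```

Run:
```python
from h import *
p,d,m=snap('wrist','w2');K,E=m['K'],m['extrinsics']; o=ctrl.get_obs(); print(o['ee_pos'])
hsv=cv2.cvtColor(p,cv2.COLOR_RGB2HSV);m=((abs(hsv[...,0].astype(int)-29)<5)&(hsv[...,1]>150)&(hsv[...,2]>120)).astype(np.uint8)
k,L,st,c=cv2.connectedComponentsWithStats(m)
for i in range(1,k):
    if st[i,4]>50: print(st[i],c[i],fray(*c[i],K,E,.082))
```

```text
[0.47242734 0.30449271 0.15475383]
[313 199  19  18 287] [321.92334495 207.57142857] [0.47260213 0.30636464 0.082     ]
```

View pics/w2.png

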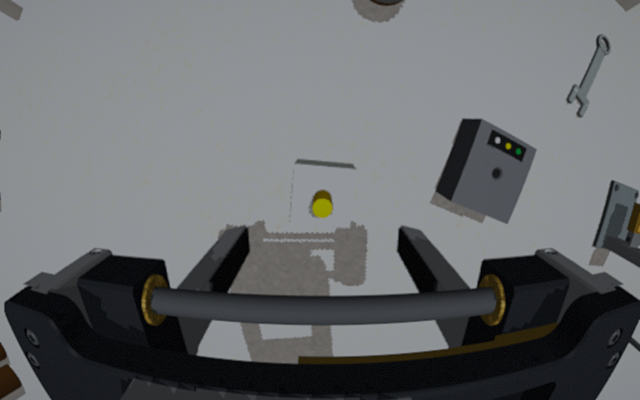

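The pin is at (322,207), centred between the open fingers. Now I descend.

Emit:
jog_arm(rows=[0,0.0015,-0.025,0,0,0,0,0,0,-0.025,0,0,0,0,0,0,-0.025,0,0,0,0,0,0,-0.015,0,0,0,0,0,0,-0.008,0,0,0,0,0,0,0,0,0,0,0,0,0,0,0,0,0,0])

```text
time_s: 4.12
ee_pos: [0.4729, 0.3066, 0.0571]
eef_rot: [-3.008, 1.569, 0.503]
force: [-0.3, 1.0, 0.7]
grip_width: 0.0942
```

Emit:
jog_arm(rows=[0,0,-0.005,0,0,0,0,0,0,0,0,0,0,0,0,0,0,0,0,0,0.5,0,0,0,0,0,0,1,0,0,0,0,0,0,1,0,0,0,0,0,0,1,0,0,0,0,0,0,1,0,0,0,0,0,0,1], squeeze=25)

```text
time_s: 4.78
ee_pos: [0.4721, 0.3063, 0.0505]
eef_rot: [-2.511, 1.571, 1.0]
force: [0.8, -1.0, 0.4]
grip_width: 0.0574
```

Emit:
jog_arm(rows=[0,0,0,0,0,0,1,0,0,0,0,0,0,1,0,0,0,0,0,0,1,0,0,0,0,0,0,1])

```text
time_s: 5.12
ee_pos: [0.4721, 0.3063, 0.0504]
eef_rot: [2.427, 1.571, -0.345]
force: [-0.5, -0.3, 0.8]
grip_width: 0.0307
```

Emit:
jog_arm(rows=[0,0,0,0,0,0,1,0,0,0,0,0,0,1,0,0,0,0,0,0,1,0,0,0,0,0,0,1,0,0,0,0,0,0,1])

```text
time_s: 5.53
ee_pos: [0.4721, 0.3062, 0.0504]
eef_rot: [1.54, 1.571, -1.232]
force: [-0.0, -1.0, 0.5]
grip_width: 0.0178
```

Emit:
jog_arm(rows=[0,0,0.01,0,0,0,1,0,0,0.02,0,0,0,1,0,0,0.025,0,0,0,1,0,0,0.015,0,0,0,1,0.0116,-0.02,0,0,0,0,1,0.0116,-0.02,0,0,0,0,1,0.0116,-0.02,0,0,0,0,1,0.0116,-0.02,0,0,0,0,1])

```text
time_s: 6.2
ee_pos: [0.5189, 0.2256, 0.1214]
eef_rot: [-2.915, 1.57, 0.597]
force: [-0.0, 0.8, -0.4]
grip_width: 0.0176
```

Emit:
jog_arm(rows=[0.0116,-0.02,0,0,0,0,1,0.0116,-0.02,0,0,0,0,1,0.0116,-0.02,0,0,0,0,1,0.01,-0.02,0,0,0,0,1,0,0,-0.01,0,0,0,1,0,0,-0.01,0,0,0,1,0,0,0,0,0,0,1,0,0,0,0,0,0,1])

```text
time_s: 6.87
ee_pos: [0.5625, 0.1471, 0.0999]
eef_rot: [-0.276, 1.569, -3.047]
force: [-0.3, -0.3, -0.2]
grip_width: 0.0173
```

Run:
```python
from h import *
print(ctrl.get_obs()['ee_pos'])
W=[]
for n,b in (('side',(280,210,70,70)),('top',(235,195,60,60)),('wrist',(230,150,180,110))):
    p,d,m=snap(n,n+'3'); x,y,w,h=b
    W.append(cv2.resize(p[y:y+h,x:x+w],(390,290) if n!='wrist' else (780,290),interpolation=2))
print(ctrl.get_obs()['ee_pos'])
im=np.vstack([np.hstack(W[:2]),W[2]]);cv2.imwrite('pics/c3.png',np.clip(im[:,:,::-1]*1.5,0,255))
```

```text
[0.56250181 0.14705578 0.09990963]
[0.56318232 0.14704077 0.10088724][ WARN:0@2.462] global loadsave.cpp:1063 imwrite_ Unsupported depth image for selected encoder is fallbacked to CV_8U.
```

View pics/c3.png

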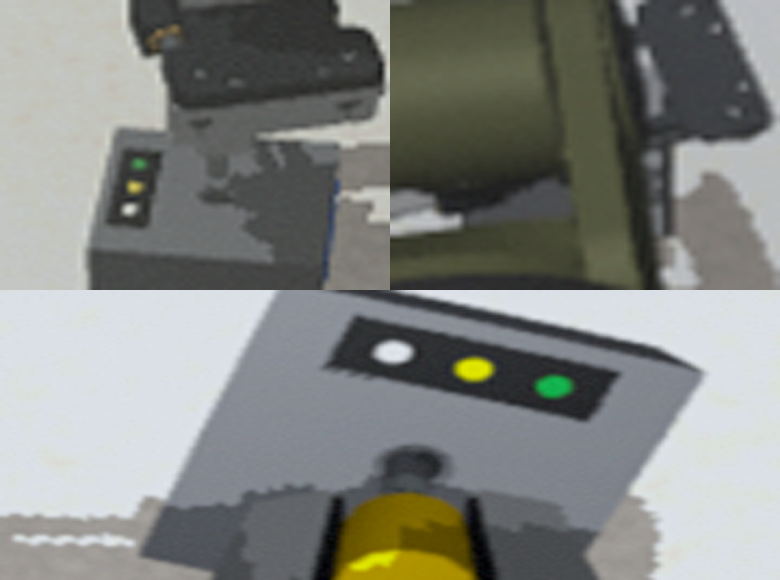

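The pin hangs over the terminal. The wrist view has the hole at about (325,216), and the side view has the stem foot at about (318,252).

Run:
```python
from h import *
p,d,K,E=load('wrist3'); print('hole wrist',fray(324.6,215.9,K,E,.048))
W=[cv2.resize(p[190:250,290:350],(390,390),interpolation=2)]
p,d,K,E=load('side3'); print('tip side',ray(318.5,251.3,K,E,.066),'hole side prev',ray(318.1,256.5,K,E,.048))
W.append(cv2.resize(p[225:275,295:345],(390,390),interpolation=2))
cv2.imwrite('pics/c3b.png',cv2.convertScaleAbs(np.hstack(W)[:,:,::-1],alpha=1.7))
```

```text
hole wrist [0.56331935 0.14699395 0.048     ]
tip side [0.56255623 0.14563349 0.066     ] hole side prev [0.56320054 0.14593229 0.048     ]
```

View pics/c3b.png

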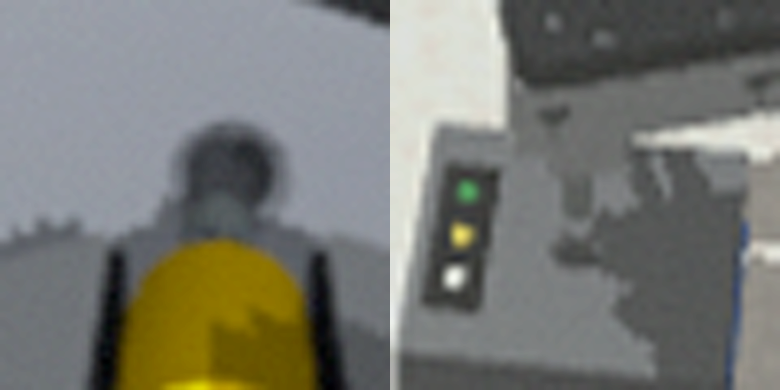

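Both views put the stem within about 1.5 mm of the hole. I'll go down gently and watch the force.

Emit:
jog_arm(rows=[0.0005,-0.0005,-0.005,0,0,0,1,0,0,-0.005,0,0,0,1,0,0,-0.004,0,0,0,1,0,0,-0.004,0,0,0,1,0,0,-0.004,0,0,0,1,0,0,-0.004,0,0,0,1,0,0,0,0,0,0,1])

```text
time_s: 7.6
ee_pos: [0.5634, 0.1457, 0.0735]
eef_rot: [-0.189, 1.57, -2.96]
force: [-0.2, -0.2, -0.7]
grip_width: 0.0176
```

Emit:
jog_arm(rows=[0,0,-0.005,0,0,0,1,0,0,-0.005,0,0,0,1,0,0,-0.004,0,0,0,1,0,0,-0.003,0,0,0,1,0,0,-0.002,0,0,0,1,0,0,0,0,0,0,1])

```text
time_s: 8.1
ee_pos: [0.5636, 0.1457, 0.055]
eef_rot: [-0.19, 1.57, -2.961]
force: [0.0, -0.5, -0.4]
grip_width: 0.0176
```

Emit:
jog_arm(rows=[0,0,-0.0015,0,0,0,1,0,0,-0.001,0,0,0,1,0,0,0,0,0,0,1,0,0,0,0,0,0,1])

```text
time_s: 8.43
ee_pos: [0.5638, 0.1458, 0.053]
eef_rot: [-2.994, 1.571, 0.518]
force: [-0.6, -0.4, -0.5]
grip_width: 0.0174
```

Emit:
jog_arm(rows=[0,0,-0.001,0,0,0,1,0,0,-0.001,0,0,0,1,0,0,0,0,0,0,1,0,0,0,0,0,0,1])

```text
time_s: 8.77
ee_pos: [0.5641, 0.1459, 0.0524]
eef_rot: [2.973, 1.57, 0.201]
force: [-5.9, -1.5, 13.4]
grip_width: 0.0173
```

Force is 13 N at the expected seating height, so I'll release.

Emit:
jog_arm(rows=[0,0,0,0,0,0,1,0,0,0,0,0,0,0.4,0,0,0,0,0,0,0.4,0,0,0,0,0,0,0.4,0,0,0,0,0,0,0.2,0,0,0,0,0,0,0,0,0,0,0,0,0,0,0,0,0,0,0,0,0])

```text
time_s: 9.43
ee_pos: [0.5638, 0.1458, 0.0509]
eef_rot: [-0.116, 1.571, -2.888]
force: [0.4, 0.7, 0.8]
grip_width: 0.0606
```

Emit:
jog_arm(rows=[0,0,0,0,0,0,0,0,0,0,0,0,0,0,0,0,0.01,0,0,0,0,0,0,0.02,0,0,0,0,0,0,0.03,0,0,0,0,0,0,0.03,0,0,0,0,0,0,0.03,0,0,0,0,0,0,0.03,0,0,0,0])

```text
time_s: 10.1
ee_pos: [0.5635, 0.1458, 0.2033]
eef_rot: [2.914, 1.57, 0.143]
force: [0.5, 0.2, 0.2]
grip_width: 0.0942
```

Run:
```python
from h import *
print(ctrl.get_obs()['ee_pos'])
p,d,m=snap('side','side4');q,d2,m2=snap('wrist','wrist4')
print(ctrl.get_obs()['ee_pos'])
P=pts(d,m['K'],m['extrinsics'])
W=[cv2.resize(p[210:280,280:350],(390,390),interpolation=2),cv2.resize(q[140:240,270:370],(390,390),interpolation=2)]
cv2.imwrite('pics/c4.png',cv2.convertScaleAbs(np.hstack(W)[:,:,::-1],alpha=1.4))
hsv=cv2.cvtColor(p,cv2.COLOR_RGB2HSV);m=((abs(hsv[...,0].astype(int)-29)<6)&(hsv[...,1]>120)&(hsv[...,2]>40)).astype(np.uint8)
k,L,st,c=cv2.connectedComponentsWithStats(m)
for i in range(1,k):
    if st[i,4]>15: print(st[i],c[i],np.percentile(P[L==i],[3,50,97],axis=0).round(4))
```

```text
[0.56351964 0.1457549  0.2033444 ]
[0.56542823 0.14610986 0.20698686]
[315 244   7   7  41] [318.02439024 246.87804878] [[0.5571 0.142  0.081 ]
 [0.5631 0.1494 0.0848]
 [0.5694 0.1553 0.0872]]
```

View pics/c4.png

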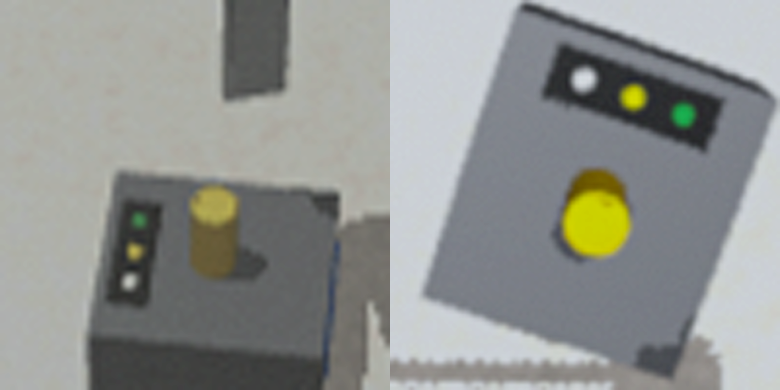

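The pin stands upright with its shoulder flush on the terminal top (side view crop), top at z≈0.084 as expected. Next I move to the rod.

Emit:
jog_arm(rows=[-0.0077,-0.0274,0.02,0,0,0,0,-0.0077,-0.0274,0.02,0,0,0,0,-0.0077,-0.0274,0.01,0,0,0,0,-0.0077,-0.0274,0,0,0,0,0,-0.0077,-0.0274,0,0,0,0,0,-0.0077,-0.0274,0,0,0,0,0,-0.0077,-0.0274,0,0,0,0,0,-0.0077,-0.0274,0,0,0,0,0])

```text
time_s: 10.87
ee_pos: [0.5014, -0.0746, 0.251]
eef_rot: [-0.478, 1.571, 3.034]
force: [0.3, 0.6, -0.1]
grip_width: 0.094
```

Emit:
jog_arm(rows=[-0.0077,-0.0274,0,0,0,0,0,-0.0077,-0.0274,0,0,0,0,0,-0.0077,-0.0274,0,0,0,0,0,-0.0077,-0.0274,0,0,0,0,0,-0.0077,-0.0274,0,0,0,0,0,-0.0077,-0.0274,0,0,0,0,0,-0.0077,-0.0274,0,0,0,0,0,0,0,0,0,0,0,0])

```text
time_s: 11.53
ee_pos: [0.4468, -0.2686, 0.2507]
eef_rot: [0.042, 1.57, -2.733]
force: [-0.6, -0.3, -0.4]
grip_width: 0.0942
```

Run:
```python
from h import *
p,d,m=snap('wrist','w5');K,E=m['K'],m['extrinsics']; o=ctrl.get_obs(); print(o['ee_pos'],E[:3,3])
hsv=cv2.cvtColor(p,cv2.COLOR_RGB2HSV);m=((abs(hsv[...,0].astype(int)-118)<8)&(hsv[...,1]>130)&(hsv[...,2]>120)).astype(np.uint8)
k,L,st,c=cv2.connectedComponentsWithStats(m)
for i in range(1,k):
    if st[i,4]>50: print(st[i],c[i],fray(*c[i],K,E,.176))
```

```text
[ 0.44740567 -0.26678731  0.25067016] [ 0.51393348 -0.24139475  0.43046025]
```

View pics/w5.png

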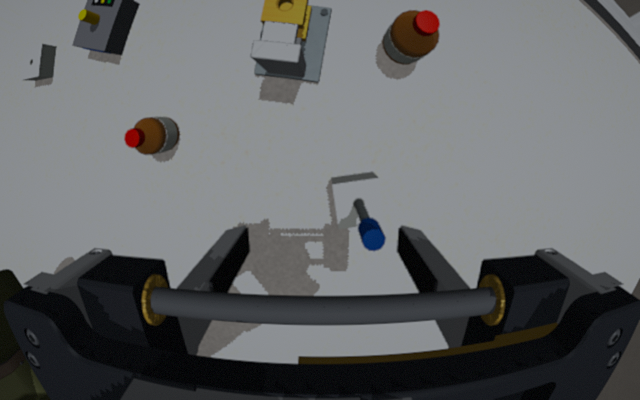

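Run:
```python
from h import *
p,d,K,E=load('w5')
W=cv2.resize(p[180:260,340:420],(560,560),interpolation=2);cv2.imwrite('pics/c5.png',cv2.convertScaleAbs(W[:,:,::-1],alpha=1.5))
print(p[241,374],fray(374,241,K,E,.176))
```

```text
[ 6 43 96] [ 0.43442044 -0.32095652  0.176     ]
```

View pics/c5.png

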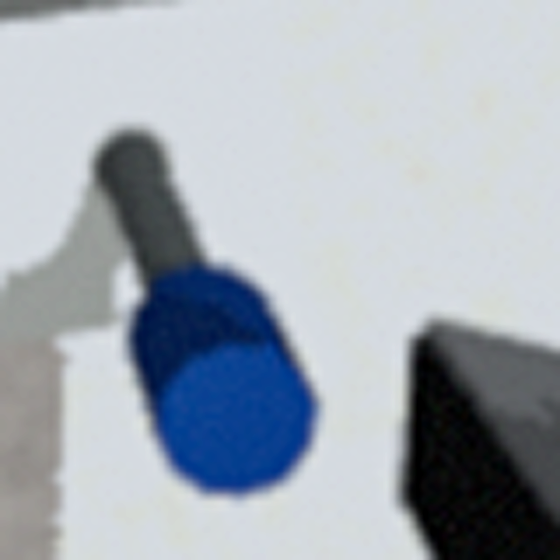

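The rod's blue top disc is at about (373,239) in the wrist view, which gives roughly (0.435,-0.320).

Emit:
jog_arm(rows=[-0.0042,-0.018,0,0,0,0,0,-0.0042,-0.018,0,0,0,0,0,-0.0041,-0.0185,0,0,0,0,0,0,0,0,0,0,0,0,0,0,0,0,0,0,0])

```text
time_s: 12.0
ee_pos: [0.4359, -0.3192, 0.2507]
eef_rot: [-1.4, 1.57, 2.111]
force: [-0.3, 0.2, -0.7]
grip_width: 0.0943
```

Run:
```python
from h import *
p,d,m=snap('wrist','w6');K,E=m['K'],m['extrinsics']; o=ctrl.get_obs(); print(o['ee_pos'],E[:3,3])
b=p.astype(int);m=((b[...,2]>80)&(b[...,2]>1.7*b[...,1])).astype(np.uint8)
k,L,st,c=cv2.connectedComponentsWithStats(m)
for i in range(1,k):
    if st[i,4]>50: print(st[i],c[i],fray(*c[i],K,E,.176))
cv2.imwrite('pics/c6.png',cv2.convertScaleAbs(cv2.resize(p[180:280,270:370],(500,500))[:,:,::-1],alpha=1.5))
```

```text
[ 0.43602855 -0.3187599   0.25085551] [ 0.50285705 -0.29196048  0.43059485]
[313 197  24  24 446] [324.92825112 208.44394619] [ 0.43609982 -0.31971713  0.176     ]
```

View pics/c6.png

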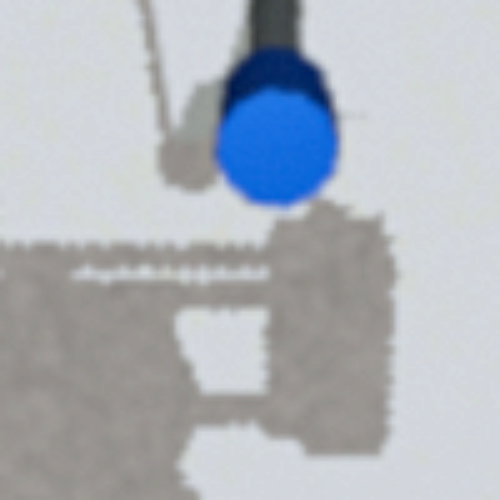

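The rod is between the fingers (disc at (325,208)). I'll descend to grasp it.

Emit:
jog_arm(rows=[0,-0.001,-0.02,0,0,0,0,0,0,-0.025,0,0,0,0,0,0,-0.025,0,0,0,0,0,0,-0.022,0,0,0,0,0,0,-0.013,0,0,0,0,0,0,-0.006,0,0,0,0,0,0,0,0,0,0,0.5,0,0,0,0,0,0,1], squeeze=40)

```text
time_s: 12.72
ee_pos: [0.4363, -0.3203, 0.1408]
eef_rot: [2.144, 1.57, -0.627]
force: [-0.0, -0.1, 0.2]
grip_width: 0.0838
```

Emit:
jog_arm(rows=[0,0,0,0,0,0,1,0,0,0,0,0,0,1,0,0,0,0,0,0,1,0,0,0,0,0,0,1,0,0,0,0,0,0,1,0,0,0,0,0,0,1,0,0,0,0,0,0,1,0,0,0,0,0,0,1])

```text
time_s: 13.38
ee_pos: [0.4358, -0.3207, 0.14]
eef_rot: [-0.996, 1.571, 2.515]
force: [0.5, 0.3, 0.2]
grip_width: 0.0308
```

Emit:
jog_arm(rows=[0,0,0,0,0,0,1,0,0,0,0,0,0,1,0,0,0,0,0,0,1,0,0,0,0,0,0,1])

```text
time_s: 13.72
ee_pos: [0.4358, -0.3208, 0.1399]
eef_rot: [1.22, 1.571, -1.552]
force: [0.1, -1.3, -0.2]
grip_width: 0.0215
```

Emit:
jog_arm(rows=[0,0,0,0,0,0,1,0,0,0.005,0,0,0,1,0,0,0.012,0,0,0,1,0,0,0.02,0,0,0,1,0,0,0.025,0,0,0,1,0,0,0.03,0,0,0,1,0,0,0.03,0,0,0,1,0,0,0.018,0,0,0,1])

```text
time_s: 14.38
ee_pos: [0.436, -0.3208, 0.2835]
eef_rot: [2.092, 1.568, -0.68]
force: [0.5, -0.1, -1.3]
grip_width: 0.0214
```

Emit:
jog_arm(rows=[0.012,0.01,0,0,0,0,1,0.023,0.02,0,0,0,0,1,0.023,0.02,0,0,0,0,1,0.023,0.02,0,0,0,0,1,0.023,0.02,0,0,0,0,1,0.023,0.02,0,0,0,0,1,0.02,0.018,0,0,0,0,1,0,0,0,0,0,0,1])

```text
time_s: 15.05
ee_pos: [0.5851, -0.1894, 0.2795]
eef_rot: [-1.552, 1.57, 1.963]
force: [0.9, 0.2, -0.3]
grip_width: 0.0215
```

Emit:
jog_arm(rows=[0.018,0.017,0,0,0,0,1,0.012,0.011,0,0,0,0,1,0.005,0.004,0,0,0,0,1,0,0,0,0,0,0,1,0,0,0,0,0,0,1])

```text
time_s: 15.47
ee_pos: [0.6174, -0.1612, 0.2799]
eef_rot: [-0.217, 1.57, -2.989]
force: [-0.7, 0.1, -1.7]
grip_width: 0.0211
```

Run:
```python
from h import *
print(ctrl.get_obs()['ee_pos'])
W=[]
for n,b in (('side',(275,70,90,120)),('top',(340,150,90,90)),('wrist',(240,100,180,160))):
    p,d,m=snap(n,n+'7'); x,y,w,h=b
    W.append(cv2.resize(p[y:y+h,x:x+w],(390,520) if n=='side' else (390,260),interpolation=2))
print(ctrl.get_obs()['ee_pos'])
im=np.hstack([W[0],np.vstack(W[1:])[:520]]);cv2.imwrite('pics/c7.png',cv2.convertScaleAbs(im[:,:,::-1],alpha=1.5))
```

```text
[ 0.61736321 -0.16117224  0.27987951]
[ 0.61721618 -0.16153381  0.28020608]
```

View pics/c7.png

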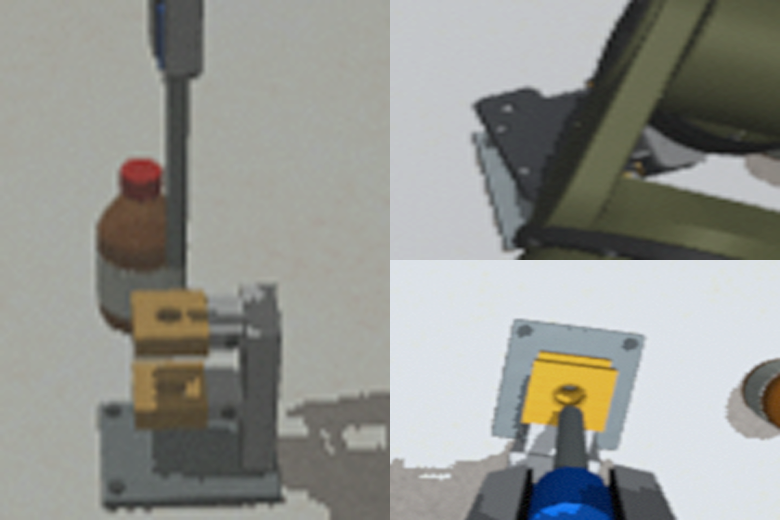

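The side view shows the rod tip at about (315,135) and the bushing hole at (313.5,142). In the wrist view the hole is at (322,183), directly in line with the rod. Next is the offset between them.

Run:
```python
from h import *
p,d,K,E=load('side7'); print('tip',ray(314.9,134.7,K,E,.150),'hole',ray(313.5,142.3,K,E,.116))
W=[cv2.resize(p[115:165,290:340],(390,390),interpolation=2)]
p,d,K,E=load('wrist7'); print('hole wrist',fray(322,182.6,K,E,.116))
W.append(cv2.resize(p[155:215,290:350],(390,390),interpolation=2))
cv2.imwrite('pics/c7b.png',cv2.convertScaleAbs(np.hstack(W)[:,:,::-1],alpha=1.7))
```

```text
tip [ 0.61475116 -0.14573716  0.15      ] hole [ 0.62004548 -0.1579698   0.116     ]
hole wrist [ 0.62111817 -0.1578487   0.116     ]
```

View pics/c7b.png

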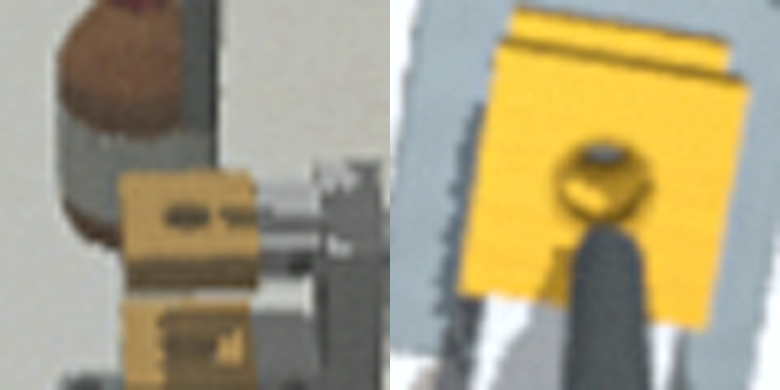

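Run:
```python
from h import *
p,d,K,E=load('side7'); S=pts(d,K,E)
Ei=np.linalg.inv(E)
def pr(X): c=Ei[:3,:3]@X+Ei[:3,3]; return c[:2]/c[2]*K[0,0]+K[:2,2]
for z in (.13,.14,.15): print(z,pr(np.array([.619,-.1605,z])))
for v in range(84,140,4):
    row=p[v,305:325].astype(int).sum(1); 
    dd=d[v,305:325]; print(v,[int(x) for x in row], dd.min().round(3), S[v,305+dd.argmin()].round(3))
```

```text
0.13 [314.07404819 137.34431432]
0.14 [314.08683455 134.16708903]
0.15 [314.09978393 130.94935429]
84 [324, 326, 328, 330, 330, 343, 223, 137, 154, 171, 169, 165, 167, 160, 160, 159, 192, 322, 333, 329] 0.99 [ 0.618 -0.136  0.297]
88 [328, 326, 329, 328, 329, 330, 335, 252, 166, 125, 120, 129, 129, 175, 264, 291, 327, 327, 327, 326] 1.009 [ 0.62  -0.146  0.281]
92 [330, 323, 327, 327, 329, 333, 329, 339, 213, 131, 136, 135, 123, 205, 325, 334, 325, 329, 329, 326] 1.026 [ 0.616 -0.155  0.265]
96 [329, 331, 326, 330, 325, 328, 329, 338, 215, 141, 135, 138, 128, 202, 322, 326, 325, 324, 326, 328] 1.034 [ 0.619 -0.155  0.255]
100 [330, 328, 328, 330, 331, 326, 324, 336, 216, 143, 134, 141, 130, 202, 321, 326, 327, 328, 329, 324] 0.0 [0.486 0.727 0.825]
104 [329, 329, 325, 325, 326, 328, 331, 339, 211, 146, 136, 136, 125, 263, 326, 331, 327, 327, 327, 331] 1.049 [ 0.612 -0.156  0.233]
108 [164, 168, 172, 158, 169, 156, 192, 278, 199, 145, 140, 137, 122, 259, 324, 325, 321, 327, 327, 324] 1.057 [ 0.614 -0.156  0.222]
112 [125, 136, 137, 133, 115, 115, 106, 188, 188, 148, 138, 135, 118, 258
[... 164 characters left out ...]
] 1.074 [ 0.616 -0.156  0.198]
120 [162, 151, 153, 158, 150, 150, 150, 154, 146, 143, 141, 133, 123, 261, 322, 334, 327, 328, 329, 332] 1.081 [ 0.611 -0.156  0.187]
124 [141, 142, 146, 145, 142, 143, 141, 144, 134, 137, 141, 136, 115, 326, 338, 333, 329, 328, 325, 326] 1.089 [ 0.611 -0.155  0.176]
128 [128, 134, 126, 126, 127, 125, 120, 123, 131, 142, 141, 136, 109, 327, 330, 325, 330, 328, 325, 324] 1.097 [ 0.618 -0.153  0.164]
132 [175, 141, 137, 140, 139, 152, 160, 178, 168, 170, 160, 158, 149, 322, 330, 329, 331, 330, 327, 326] 1.261 [ 0.662 -0.274  0.057]
136 [185, 186, 192, 189, 192, 188, 193, 188, 182, 195, 192, 189, 169, 270, 307, 306, 306, 330, 333, 330] 1.149 [ 0.61  -0.183  0.118]
```

The tip is at v≈131 in the side view, as predicted for z=0.15; what I took for its end was bottle label. I'll correct partway, lower the rod, and look again.

Emit:
jog_arm(rows=[0.0015,0.0012,-0.008,0,0,0,1,0.0015,0.0012,-0.008,0,0,0,1,0,0,-0.006,0,0,0,1,0,0,0,0,0,0,1,0,0,0,0,0,0,1])

```text
time_s: 16.03
ee_pos: [0.6206, -0.1583, 0.2573]
eef_rot: [-0.626, 1.57, 2.885]
force: [0.2, 0.6, -1.4]
grip_width: 0.0211
```

Run:
```python
from h import *
print(ctrl.get_obs()['ee_pos'])
p,d,m=snap('side','side8');q,d2,m2=snap('wrist','wrist8')
o=ctrl.get_obs();print(o['ee_pos'])
W=[cv2.resize(p[115:165,290:340],(390,390),interpolation=2),cv2.resize(q[160:210,298:348],(390,390),interpolation=2)]
cv2.imwrite('pics/c8.png',cv2.convertScaleAbs(np.hstack(W)[:,:,::-1],alpha=1.7))
# lateral projection of TCP in the wrist picture
E=m2['extrinsics'];K=m2['K'];c=np.linalg.inv(E)
def pj(X):
    a=c[:3,:3]@X+c[:3,3];r=np.hypot(a[0],a[1]);th=np.arctan2(r,a[2]);return K[:2,2]+K[0,0]*th*a[:2]/r
t=o['ee_pos'];print('axis at tip/116',pj(t-[0,0,.13]),pj(np.r_[t[:2],.116]))
Ei=np.linalg.inv(load('side8')[3]);Ks=load('side8')[2]
a=Ei[:3,:3]@(t-[0,0,.13])+Ei[:3,3];print('side tip pred',a[:2]/a[2]*Ks[0,0]+Ks[:2,2])
```

```text
[ 0.62058662 -0.15827583  0.25727596]
[ 0.62083164 -0.15833863  0.25819804]
axis at tip/116 [323.97787731 193.76689391] [323.93064202 191.16274402]
side tip pred [313.22543114 138.36634316]
```

View pics/c8.png

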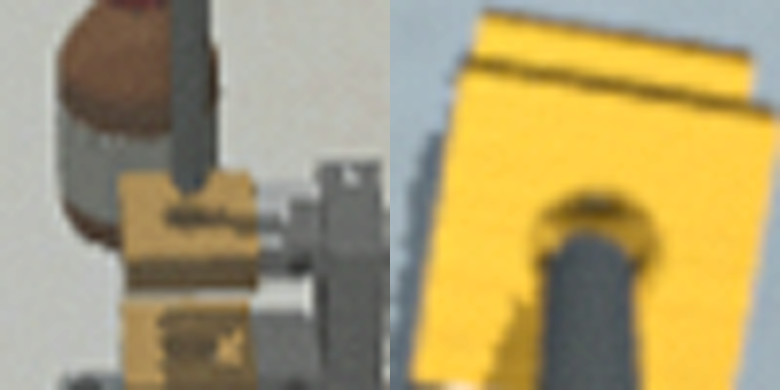

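In the wrist view the rod is about 1 mm left of the hole centre; the side view agrees within 1 mm. I'll make a small shift and lower it slowly.

Emit:
jog_arm(rows=[0,-0.0008,-0.004,0,0,0,1,0,0,-0.004,0,0,0,1,0,0,-0.004,0,0,0,1,0,0,-0.003,0,0,0,1,0,0,-0.003,0,0,0,1,0,0,0,0,0,0,1,0,0,0,0,0,0,1])

```text
time_s: 16.72
ee_pos: [0.6207, -0.1591, 0.2398]
eef_rot: [-0.617, 1.571, 2.894]
force: [0.2, 0.2, -2.1]
grip_width: 0.0217
```

Emit:
jog_arm(rows=[0,0,-0.004,0,0,0,1,0,0,-0.004,0,0,0,1,0,0,-0.004,0,0,0,1,0,0,-0.004,0,0,0,1,0,0,-0.004,0,0,0,1,0,0,-0.004,0,0,0,1,0,0,0,0,0,0,1,0,0,0,0,0,0,1])

```text
time_s: 17.38
ee_pos: [0.6207, -0.1591, 0.2157]
eef_rot: [-0.63, 1.57, 2.881]
force: [1.1, 0.2, -1.0]
grip_width: 0.022
```

Run:
```python
from h import *
o=ctrl.get_obs();print(o['ee_pos'],o['force'],o['moment'])
p,d,m=snap('side','side9');q,d2,m2=snap('wrist','wrist9')
W=[cv2.resize(p[115:165,290:340],(390,390),interpolation=2),cv2.resize(q[160:210,298:348],(390,390),interpolation=2)]
cv2.imwrite('pics/c9.png',cv2.convertScaleAbs(np.hstack(W)[:,:,::-1],alpha=1.7))
```

```text
[ 0.62072007 -0.15910866  0.21572702] [ 1.05903517  0.23368123 -0.98045908] [-0.02278658  0.0456807   0.01805873]
```

View pics/c9.png

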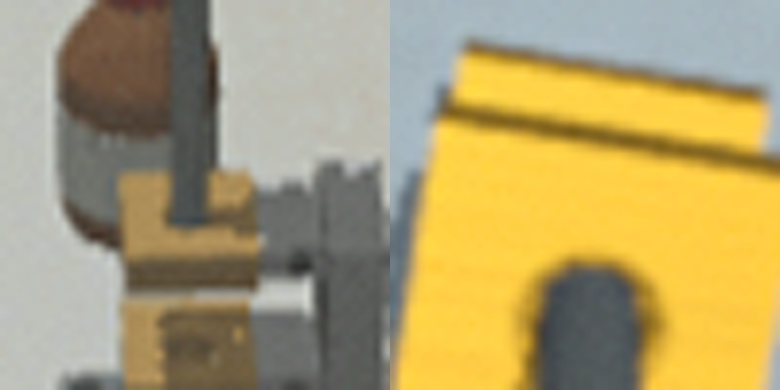

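The tip has passed through the upper bushing with no significant force, and the rod is centred laterally (wrist view). I'll nudge it slightly toward the robot and go on through the lower one.

Emit:
jog_arm(rows=[-0.0007,-0.0003,-0.004,0,0,0,1,0,0,-0.004,0,0,0,1,0,0,-0.004,0,0,0,1,0,0,-0.004,0,0,0,1,0,0,-0.004,0,0,0,1,0,0,-0.004,0,0,0,1,0,0,-0.003,0,0,0,1,0,0,0,0,0,0,1])

```text
time_s: 18.15
ee_pos: [0.6199, -0.1594, 0.1881]
eef_rot: [-0.691, 1.57, 2.82]
force: [1.1, 0.3, -1.3]
grip_width: 0.0214
```

Tip is at z≈0.058, just inside the lower bushing, with low force. Continuing.

Emit:
jog_arm(rows=[0,0,-0.004,0,0,0,1,0,0,-0.004,0,0,0,1,0,0,-0.004,0,0,0,1,0,0,-0.004,0,0,0,1,0,0,0,0,0,0,1])

```text
time_s: 18.57
ee_pos: [0.6197, -0.1593, 0.1718]
eef_rot: [-0.686, 1.569, 2.825]
force: [-0.5, 0.2, -2.2]
grip_width: 0.0217
```

Emit:
jog_arm(rows=[0,0,-0.004,0,0,0,1,0,0,-0.004,0,0,0,1,0,0,-0.004,0,0,0,1,0,0,-0.003,0,0,0,1,0,0,0,0,0,0,1,0,0,0,0,0,0,1])

```text
time_s: 19.07
ee_pos: [0.62, -0.1594, 0.1578]
eef_rot: [-0.736, 1.57, 2.776]
force: [-0.1, -0.2, -1.5]
grip_width: 0.0212
```

Run:
```python
from h import *
o=ctrl.get_obs();print(o['ee_pos'],o['force'],o['moment'],o['grip_width'])
p,d,m=snap('side','side10');q,d2,m2=snap('wrist','wrist10')
W=[cv2.resize(p[115:195,280:360],(390,390),interpolation=2),cv2.resize(q[160:240,285:365],(390,390),interpolation=2)]
cv2.imwrite('pics/c10.png',cv2.convertScaleAbs(np.hstack(W)[:,:,::-1],alpha=1.7))
o=ctrl.get_obs();print(o['ee_pos'],o['force'])
```

```text
[ 0.62004478 -0.15939088  0.15776438] [-0.10630256 -0.23626776 -1.45756574] [-0.00682898 -0.0556908  -0.012228  ] 0.021184863109850783
[ 0.62017849 -0.1594385   0.15817711] [ 0.05874665  0.08047765 -1.14660667]
```

View pics/c10.png

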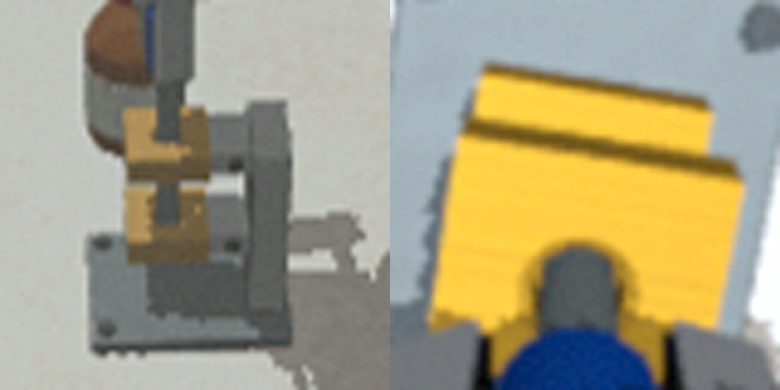

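View pics/side10.png

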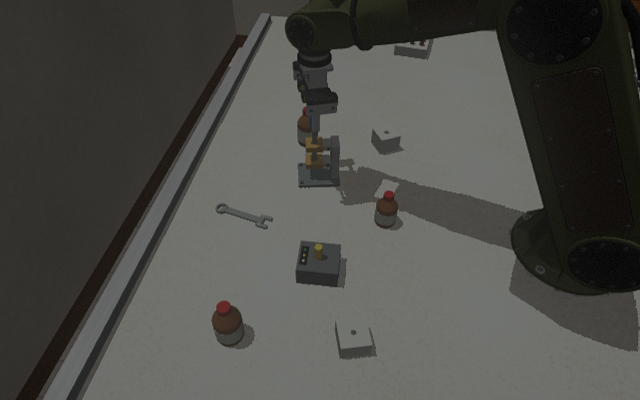

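The rod passes through both bushings (side crop around (168,100) to (168,220)). Force is only its weight, with the tip computed at z≈0.028. The pin is still seated and the bottles and wrench are where they started. Handing in.

```bash
python3 -c "
from station import ctrl
print(ctrl.hand_in())"
```

```text
the job is handed in; nothing more can be done
None
```

The pin is seated in the terminal, and the rod is threaded through both bushings and still held in the gripper. I handed the job in at about 19 s; no verdict was reported.

- **Pin:** I pushed it down until the force reached 13 N at the expected seating height, then released it. The picture afterwards shows it upright with its shoulder on the terminal top, and its top measures about 84 mm, as expected.
- **Rod:** It is gripped with 40 N set and went through both bushings with only about 1 to 2 N on the wrist, roughly its own weight. The last picture shows it spanning both bushings and upright.
- **Tip height:** I calculated the tip at about 28 mm above the work surface, or 17 mm below the lower bushing and 18 mm above the base plate. The tip below the lower bushing was not visible, so this rests on the grasp height and the absence of any sign of slip.
- **Bottles and wrench:** In the last side view they looked unmoved; I did not measure them.
- **Disagreement:** The top camera differed from the side and wrist cameras by about 2 to 3 mm. I relied on the side and wrist views and made small corrections on the way down.

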